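# Seat the parts tray and hold the ultrasonic cleaner's lid at 60 degrees

### The job

I am about to lift the basket of washed parts out of the ultrasonic cleaner with both hands. Set the steel two-bay parts tray flat and square in the recess of the draining board beside it and let go of it, then raise the cleaner's lid by its front bar to 60 degrees above closed, where the drips still run back into the tank, and keep holding it there: finish while holding the lid, because it drops shut if you let go. Do not let the lid drop at any time, and leave the other things on the counter where they are.

Things in the scene. Friction and masses are not known exactly. Their poses are not given: they have to be found in the camera images.
- tray: The loose parts tray: an open rectangular steel pan 120 mm long (its x) by 84 mm wide (its y), walls 3 mm thick and 22 mm high, 0.24 kg give or take 30 %, flat underneath. A thin divider and above it a black carrying bar run across the middle along its y. Origin: centre of its underside, z up. It stands on the strip of counter before the sink, its length along the edge. It looks the same turned by half a turn.
- tray_bar (a point): Centre of the tray's carrying bar, 59 mm above the tray's underside. The bar is 10 mm wide (tray's x) and 14 mm high (52 to 66 mm above the underside), 84 mm long along the tray's y and flat-sided, with a flat upright at each end; under it the space is open down to the divider at 22 mm.
- pocket (a point): Centre of the floor of the recess in the draining board, z up. The board is a flat steel plate, 180 mm (x) by 116 mm (y), 17 mm high, fixed to the counter, between the cleaner and the sink. The recess is rectangular, 125 mm along its x by 89 mm along its y (2.5 mm wider than the tray on each side), and 11 mm deep, its floor 6 mm above the counter; so a seated tray stands 11 mm proud of the board. Either way round is fine.
- cleaner: The ultrasonic cleaner: a steel tank unit 140 mm deep (x) by 184 mm wide (y) and 118 mm high with a control panel in front, fixed to the counter, an open tank with a wire basket inside, a 9 mm steel lid over the whole top; a dial stands 18 mm out of the panel at half height and a drain cock 24 mm out of the left flank. Origin: centre of its underside; its x points from the front (robot side) to the back, z up.
- lid_hinge (a point): Middle of the lid's hinge axis, at the top back edge of the cleaner, 121 mm above the counter. The axis runs along the cleaner's y. This frame turns with the lid: shut, its axes are those of the cleaner.
- lid_handle (a point): Centre of the lid's front bar: round black bar of 12 mm diameter, along the cleaner's y, held at its ends by two arms that stand 86 mm apart (inside). It is 182 mm from the hinge axis in the plane of the lid, 42 mm in front of the lid's front edge and of the cleaner's front, 121 mm above the counter when shut. The frame turns with the lid. The bar does not spin by itself; the grip must let it turn between the fingers or turn with it.
- lid (a joint): Opening angle of the lid in rad: 0 shut, growing as the front edge rises up and back; 60 degrees is 1.047; stop at 1.75. The lid weighs about 0.38 kg (give or take 30 %) and falls shut by its own weight from anywhere below about 90 degrees; the hinge has hardly any friction and no spring. About 2 N upward at the bar lifts it.
- mug: Bystander, to be left alone: a small cream stoneware mug, 63 x 88 x 49 mm high, standing at the front edge before the sink. Origin: centre of its underside.
- timer: Bystander, to be left alone: a cream twist kitchen timer, 60 mm round, 52 mm high, behind the cleaner. Origin: centre of its underside.
- glass: Bystander, to be left alone: a small clear glass, 51 mm round, 58 mm high, behind the draining board. Origin: centre of its underside.
- scoop: Bystander, to be left alone: a steel powder scoop, 140 x 48 x 26 mm, lying near the front edge at the left. Origin: centre of its underside.
- marker: Bystander, to be left alone: a dark felt marker, 132 x 13 mm, lying at the front edge before the cleaner. Origin: centre of its underside.
Mind the look-alikes: they are no part of the job. Leave any red look-alike of the tray alone.

How it is judged (in metres and radians):
On the way, in this order (a step that is already met when the one before it is completed fails the run):
1. the tray sits flat and square in the recess and is let go, the lid still shut (horizontal distance between tray and pocket below 0.006 m and z of tray in the frame of pocket between -0.003 and 0.003 m and angle between the x axis of tray and the x axis of pocket, either way round below 0.06 rad and angle between tray's own z axis and vertical below 0.035 rad and contact force between the fingers and tray below 0.1 N and value of joint lid below 0.1 rad), for 0.3 s.
2. the lid is held at 60 degrees (value of joint lid between 0.96 and 1.134 rad and velocity of joint lid between -0.1 and 0.1 rad/s and contact force between the fingers and lid above 0.4 N), for 0.3 s.
At the end, for the whole second after the job is handed in: Tray in the recess (underside within 3 mm of its floor, centre within 6 mm, square within 3.4 degrees, level within 2), not touched by the fingers; lid still, at 60 degrees give or take 5, the fingers bearing on it with over 0.4 N. The program ends while holding it (all of step 2 and horizontal distance between tray and pocket below 0.006 m and z of tray in the frame of pocket between -0.003 and 0.003 m and angle between the x axis of tray and the x axis of pocket, either way round below 0.06 rad and angle between tray's own z axis and vertical below 0.035 rad and contact force between the fingers and tray below 0.1 N); the arm keeps its last pose, push and grip.
It fails at once if the lid falls shut (it drops faster than 5 rad/s) (velocity of joint lid below -5 rad/s).
It fails at once if the mug, timer, glass, scoop or marker is moved by more than 30 mm (distance of any of mug, timer, glass, scoop, marker from where it was at the start of the episode above 0.03 m).
It also fails if it takes over 56 s, if anything falls off the work surface, if the arm or the gripper's body presses on something with over 40 N, if the wrist force passes 120 N, or if a joint passes its speed limit or range.

### The arm

A 7-joint arm with a two-finger parallel gripper is mounted at the origin on a cart in front of the work surface, level with it; the furniture and walls round the work are solid. World frame = base frame: x ahead of the robot, y to its left, z up, the work surface at z = 0. Lengths are in m, angles in degrees, forces in N, time in s.
With the tool pointing down it reaches from about 0.425 to 0.925 m from the base axis. Payload 6.8 kg.
Tool frame: the origin (TCP) lies on the centre line of the jaws, within the pads' length; the fingertips stand 25 mm ahead of it and the grasp point (between the pads) lies 6 mm ahead of it (finger_overhang is the distance from the TCP to the fingertips, in m); z points along the fingers, y is the line along which they close (so a half turn about z gives the same grasp; the last joint's range is limited). The gripper opens to 85 mm and grips with 20 to 120 N. Pads are 22 mm wide; open, the fingers measure 114 mm over their backs; the gripper's body (76 mm by 85 mm) begins 54 mm behind the grasp point. The pads swing forward as they close: fully open they stand 13 mm farther back than shut.
Start: joints at [-73.23, 27.33, 1.283, 89.118, -0.659, 63.558, -4.761], TCP at [0.263, 0.622, 0.256] pointing down, gripper open.
Joint ranges: [-169.35, 169.35], [-19.33, 120.38], [-80.79, 83.38], [13.8, 139.57], [-78.32, 258.32], [9.67, 109.79], [-169.56, 169.56]. Speed limits (degrees/s): [136.94, 136.94, 180, 180, 180, 180, 180].

### API

Orientations are given as a 3x3 rotation matrix whose columns are the frame's x, y, z axes.
In Python, from bench import * gives the robot as it stands.
- The arm moves only by the tool jog_arm, never from a script. Its argument "increments" is a list of rows, each a list of 5 numbers: the shift along the tool's x, y, z in cm, then the turn about the tool's z in rad, then the opening, from 0 (shut) to 1 (fully open). In form: [[dx, dy, dz, roll, gripper], ...]. A call has 1 to 10 rows; each row is the pose to reach, as a shift and turn from the pose commanded when the call began, along the tool's axes at that moment; what a row does not reach only later rows make up. A row lasts 1/8 s, in which the tool goes at most 62.5 mm and 10.7 degrees, less where a joint would pass 70% of its speed; a pose out of reach is approached as far as the arm can. A call with a gripper value outside its range is refused whole. The fingers move at their own pace and stop on an object; the grip force is fixed at half the most. Time passes only in rows, so rows that repeat a pose let the fingers close. It gives the time, the measured TCP pose, the force, the opening and the grip force at its end, in the units of the state.
- observe(): the state, without advancing time (a new reading comes with each control period).
- read_camera(name): name is "scene" or "top" or "wrist"; returns the picture (480x640x3 uint8, blue, green, red); there is no depth.
- camera_model(name): a dict with "vertical_fov" (degrees; the focal length in pixels is half the picture's height over the tangent of half this angle, whatever the lens; pixels are square), "cx", "cy" (the principal point, pixels), "distortion" ([k1, k2, p1, p2, k3] as OpenCV has them; the pictures are not rectified), "rvec" (rotation vector, rad) and "tvec" (3), from world to camera coordinates, as OpenCV has them; the wrist camera has in their place "tool_from_camera" (4x4, takes a point from camera to tool coordinates, whose origin is the TCP and whose axes are the flange's). Camera axes: x right, y down, z forward; pixel columns grow to the right and rows downward; lengths in m; the calibration is good to about 2 mm. A picture is of the moment at which its call begins: read the wrist's pose just before it. camera_model takes no time and is no camera call.
- hand_in(): hands the job in; it is judged then, once.
The state is a dict: "t": time; "joint_pos": joint angles; "dq": joint speeds; "joint_torque": joint torques, N m; "tcp_pos": TCP position; "eef_rot": TCP orientation; "wrist_force": force on the tool from outside, world axes, zero at the start; "moment": the same for the moment, N m; "gripper_width": finger opening in m; "grip_force": force on a finger pad.
Only numpy, scipy, OpenCV 4.12 (cv2) and the standard library are available. Lean on these libraries where they do the work, as an engineer would, in place of code of your own. Each camera call takes 0.05 s, during which the arm holds its last target. There are 200 camera calls.

## Working session

There is one attempt and no reset: what is moved stays moved. The work goes in short steps, Python scripts to look and compute and a tool call to move; the robot and the scene stay as the last step left them, time stands still between calls to the robot, and variables do not carry over. Pictures are saved under pics/ and viewed, at most 10 in all, crops included, and the job is handed in when it is done.

Besides the shell and the picture viewer there is one more tool, called as a command line: name --pt "numbers of a row" for each row, then --argument value for the rest. jog_arm: Moves the arm, as the interface text tells. Its arguments: {"type":"object","properties":{"increments":{"type":"array"}},"required":["increments"]}

```bash
mkdir -p pics; python3 - <<'E'
from bench import *
import cv2
s=observe(); print(s['t'],s['tcp_pos'],s['eef_rot'],s['wrist_force'],s['gripper_width'])
for n in("scene","top"):
    im=read_camera(n); cv2.imwrite(f"pics/{n}0.png",im); print(n,camera_model(n))
print(camera_model("wrist"))
E
```

```text
0.0 [0.26316108 0.62099776 0.2553379 ] [[-9.20756219e-01  3.90137984e-01 -5.80851035e-04]
 [ 3.90138393e-01  9.20754617e-01 -1.72314431e-03]
 [-1.37442774e-04 -1.81320813e-03 -9.99998347e-01]] [-0.22090383 -0.68539286  0.47588388] 0.08536888442116744
scene {'vertical_fov': 55.835526416554785, 'cx': 317.583610166617, 'cy': 239.10193299724384, 'distortion': array([-0.09696047,  0.        ,  0.        ,  0.        ,  0.        ]), 'rvec': array([ 2.1513239 , -0.88675674,  0.40985394]), 'tvec': array([-0.54925744,  0.2148626 ,  1.1398262 ])}
top {'vertical_fov': 47.94843480752205, 'cx': 315.56509720822874, 'cy': 240.030348700958, 'distortion': array([-0.11013013,  0.        ,  0.        ,  0.        ,  0.        ]), 'rvec': array([ 2.16303792, -2.02901913,  0.23618939]), 'tvec': array([-0.23232618,  0.56091243,  1.54026778])}
{'vertical_fov': 63.724291526136454, 'cx': 315.06901636972816, 'cy': 231.49858062907464, 'distortion': array([-0.04391997,  0.        ,  0.        ,  0.        ,  0.        ]), 'tool_from_camera': array([[ 7.11789479e-04, -9.60436695e-01, -2.78497485e-01,
         7.04789445e-02],
       [ 9.99997180e-01,  5.26814125e-05,  2.37413387e-03,
        -8.47779117e-04],
       [-2.26553364e-03, -2.78498390e-01,  9.60434024e-01,
        -1.17202138e-01],
       [ 0.00000000e+00,  0.00000000e+00,  0.00000000e+00,
         1.00000000e+00]])}
```

View pics/scene0.png

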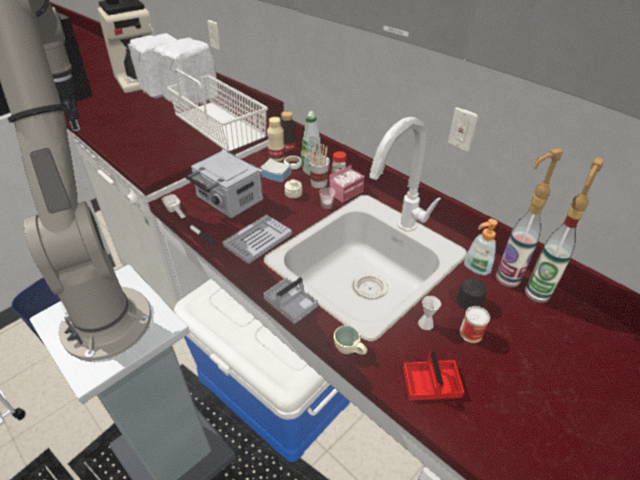

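View pics/top0.png

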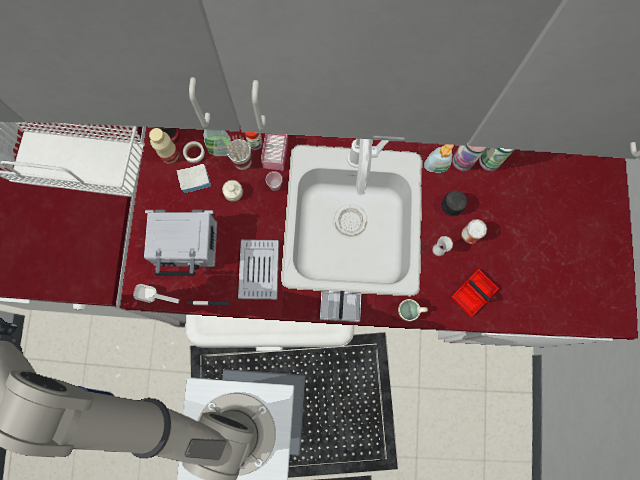

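The steel tray is at top (340,305), scene (292,297), on the strip before the sink. Its red look-alike is at top (475,292), scene (433,378), and has the wrong colour and place. The draining board is at top (258,270) and the cleaner at top (180,240). I'll confirm these in an enlarged crop.

```bash
cat > h.py <<'E'
from bench import *
import cv2, numpy as np
from scipy.optimize import least_squares
def K(n):
    m=camera_model(n); f=240/np.tan(np.radians(m['vertical_fov']/2))
    return np.array([[f,0,m['cx']],[0,f,m['cy']],[0,0,1]]),m
def ext(n,pose=None):
    k,m=K(n)
    if n!="wrist": R=cv2.Rodrigues(m['rvec'])[0]; return R,np.array(m['tvec'])
    p,Rt=map(np.array,pose); T=m['tool_from_camera']; Rwc=Rt@T[:3,:3]; c=Rt@T[:3,3]+p
    return Rwc.T,-Rwc.T@c
def ray(n,px,pose=None):
    k,m=K(n); R,t=ext(n,pose)
    u=cv2.undistortPoints(np.array([[px]],float),k,m['distortion'])[0,0]
    d=R.T@np.array([u[0],u[1],1]); return -R.T@t,d/np.linalg.norm(d)
def onz(n,px,z,pose=None):
    c,d=ray(n,px,pose); return c+d*(z-c[2])/d[2]
def tri(rays):
    A=sum(np.eye(3)-np.outer(d,d) for c,d in rays); b=sum((np.eye(3)-np.outer(d,d))@c for c,d in rays)
    x=np.linalg.solve(A,b); return x,[np.linalg.norm((np.eye(3)-np.outer(d,d))@(x-c)) for c,d in rays]
def proj(n,P,pose=None):
    k,m=K(n); R,t=ext(n,pose)
    return cv2.projectPoints(np.atleast_2d(np.array(P,float)),cv2.Rodrigues(R)[0],t,k,m['distortion'])[0][:,0]
E
python3 - <<'E'
from h import *
t=cv2.imread('pics/top0.png')[200:330,135:375]; s=cv2.imread('pics/scene0.png')[150:330,170:330]
a=cv2.resize(t,(480,260),interpolation=cv2.INTER_CUBIC); 
a=cv2.resize(t,(800,433),interpolation=cv2.INTER_CUBIC)
cv2.imwrite('pics/crop1.png',a)
for nm,p,z in[("tray",(340,305),.06),("board",(258,270),.017),("cleaner",(180,238),.12),("handle",(176,272),.12),("mug",(409,311),.03),("marker",(207,302),.01)]:
    print(nm,onz("top",p,z))
E
```

```text
tray [ 0.38671516 -0.2792094   0.06      ]
board [ 0.48155723 -0.02723158  0.017     ]
cleaner [0.54264986 0.19479234 0.12      ]
handle [0.4428186  0.19441041 0.12      ]
mug [ 0.38478698 -0.48589231  0.03      ]
marker [0.37499387 0.11912954 0.01      ]
```

View pics/crop1.png

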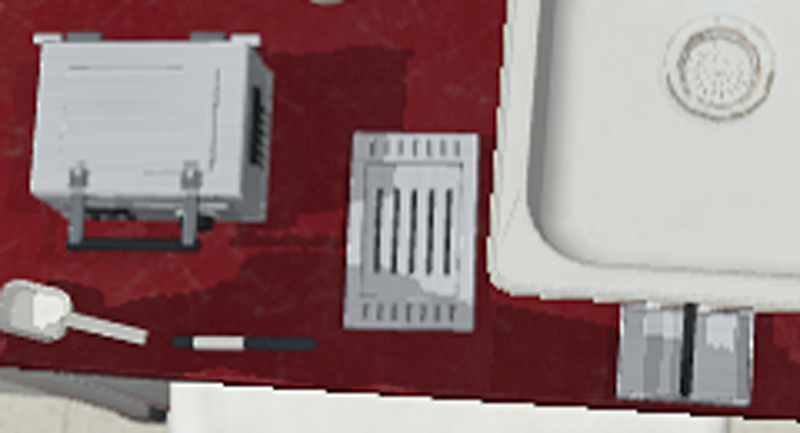

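The crop confirms it. The steel tray is at crop (685,352), with its black bar running along world x. The board's recess is at crop (415,232), and its long side also runs along world x, so the tray needs a 90° turn. The lid bar is at crop (133,245). I'll move in to look closer.

jog_arm --pt "-42 -38.7 -4.5 1.17 1" --pt "-42 -38.7 -4.5 1.17 1" --pt "-42 -38.7 -4.5 1.17 1" --pt "-42 -38.7 -4.5 1.17 1" --pt "-42 -38.7 -4.5 1.17 1" --pt "-42 -38.7 -4.5 1.17 1" --pt "-42 -38.7 -4.5 1.17 1" --pt "-42 -38.7 -4.5 1.17 1" --pt "-42 -38.7 -4.5 1.17 1" --pt "-42 -38.7 -4.5 1.17 1"

```text
t: 1.35
tcp_pos: [0.5003, 0.0964, 0.3017]
eef_rot: [[0.008, 1.0, 0.001], [1.0, -0.008, -0.001], [-0.001, 0.001, -1.0]]
wrist_force: [-0.0, 0.1, -0.9]
gripper_width: 0.0855
grip_force: 0.0
```

```bash
cat > snap.py <<'E'
from h import *
import sys,json
n=sys.argv[1]; s=observe(); im=read_camera("wrist"); cv2.imwrite(f"pics/{n}.png",im)
json.dump([list(map(float,s['tcp_pos'])),np.array(s['eef_rot']).tolist()],open(f"{n}.json","w")); print(s['t'],s['tcp_pos'])
E
python3 snap.py w1
```

```text
1.35 [0.50027827 0.09640799 0.30171818]
```

jog_arm --pt "-6 -1 0 0 1" --pt "-12 -2 0 0 1" --pt "-18 -3 0 0 1" --pt "-18 -3 0 0 1" --pt "-18 -3 0 0 1"

```text
t: 2.02
tcp_pos: [0.4692, -0.0768, 0.301]
eef_rot: [[-0.002, 1.0, -0.0], [1.0, 0.002, 0.001], [0.001, -0.0, -1.0]]
wrist_force: [0.3, 0.8, 0.2]
gripper_width: 0.0852
grip_force: 0.0
```

```bash
python3 snap.py w2
```

```text
2.025 [ 0.46916311 -0.07680047  0.30103671]
```

View pics/w1.png

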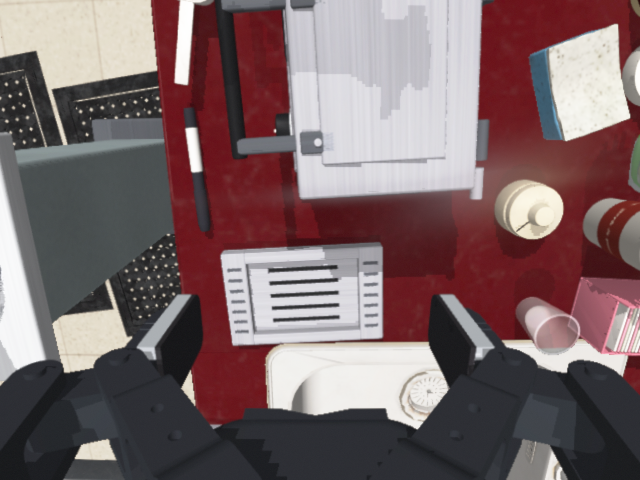

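View pics/w2.png

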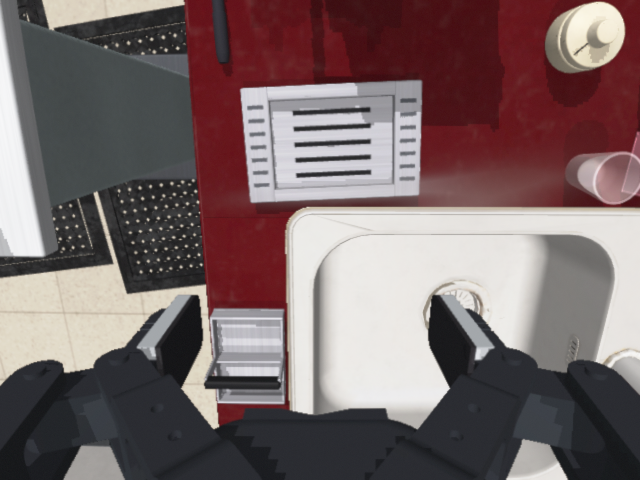

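w1 shows the board's outer corners at about (221,251), (383,243), (384,339) and (233,345), and the lid bar along (228,10)-(238,155). w2 shows the board at (240,88), (420,80), (420,195) and (250,203), and the tray bar at (205,382)-(280,380). Next I'll look at the tray from above.

jog_arm --pt "-5 -2 1 0.18 1" --pt "-10 -4 2 0.36 1" --pt "-15 -6 3 0.54 1" --pt "-20.2 -8.2 5 0.72 1" --pt "-20.2 -8.2 5 0.9 1" --pt "-20.2 -8.2 5 1.08 1" --pt "-20.2 -8.2 5 1.26 1" --pt "-20.2 -8.2 5 1.44 1" --pt "-20.2 -8.2 5 1.571 1" --pt "-20.2 -8.2 5 1.571 1"

```text
t: 3.32
tcp_pos: [0.3884, -0.279, 0.2509]
eef_rot: [[1.0, 0.005, -0.001], [0.005, -1.0, 0.0], [-0.001, -0.0, -1.0]]
wrist_force: [-0.3, 0.1, 0.6]
gripper_width: 0.0853
grip_force: 0.0
```

```bash
python3 snap.py w3; python3 - <<'E'
from h import *
import json
for n,seed in(("w1",(300,257)),("w2",(330,90))):
    im=cv2.imread(f"pics/{n}.png"); pose=json.load(open(n+".json"))
    g=cv2.cvtColor(im,cv2.COLOR_BGR2HSV); m=((g[...,1]<90)&(g[...,2]>90)).astype('uint8')*255
    m=cv2.morphologyEx(m,cv2.MORPH_CLOSE,np.ones((3,3)))
    x0,y0,x1,y1=(210,235,395,349) if n=="w1" else (230,70,430,206)
    mm=np.zeros_like(m); mm[y0:y1,x0:x1]=m[y0:y1,x0:x1]
    mm=cv2.morphologyEx(mm,cv2.MORPH_OPEN,np.ones((9,9)))
    cs,_=cv2.findContours(mm,0,1); c=max(cs,key=cv2.contourArea); h=cv2.convexHull(c)
    q=cv2.approxPolyDP(h,8,True)[:,0]; print(n,q.tolist())
    P=np.array([onz("wrist",p,.017,pose) for p in q]); print(P.round(4).tolist(),[round(float(np.linalg.norm(P[i]-P[i-1])),4) for i in range(len(P))],P.mean(0))
E
```

```text
3.325 [ 0.38836451 -0.27895436  0.25093594]
w1 [[380, 243], [382, 337], [373, 348], [232, 344], [224, 250]]
[[0.5713, 0.0372, 0.017], [0.5785, -0.0795, 0.017], [0.5684, -0.0944, 0.017], [0.4005, -0.088, 0.017], [0.3999, 0.0303, 0.017]] [0.1715, 0.117, 0.0179, 0.1681, 0.1182] [ 0.50372977 -0.03888409  0.017     ]
w2 [[421, 80], [429, 198], [250, 202], [241, 88]]
[[0.5727, 0.0331, 0.017], [0.5898, -0.0844, 0.017], [0.4002, -0.0894, 0.017], [0.396, 0.025, 0.017]] [0.1769, 0.1188, 0.1896, 0.1145] [ 0.48966799 -0.02894831  0.017     ]
```

View pics/w3.png

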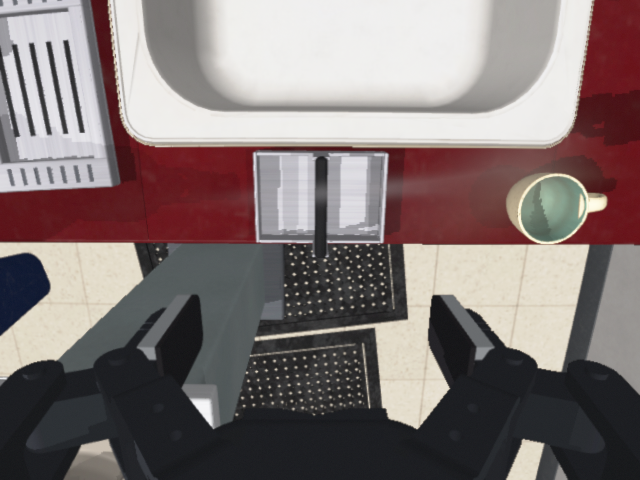

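w3 shows the tray rim at (253,152), (388,151), (384,244) and (257,243), and the bar from (321,157) to (320,258). The mug is at (550,207), well clear of it. I'll fit the tray and board models to image edges over two views each, with height left free.

```bash
cat > fit.py <<'E'
from h import *
import json
def rect(a,b,z,cx=0,cy=0):
    c=np.array([[a,b],[-a,b],[-a,-b],[a,-b]])/2; o=[]
    for i in range(4):
        for s in np.linspace(0.03,.97,40): o.append([*(c[i]*(1-s)+c[(i+1)%4]*s+[cx,cy]),z])
    return o
TRAY=np.array(rect(.120,.084,.022)+rect(.114,.078,.022)+2*rect(.010,.084,.066))
BOARD=np.array(rect(.180,.116,.017)+rect(.125,.089,.017))
def dt(n):
    g=cv2.GaussianBlur(cv2.imread(f"pics/{n}.png"),(3,3),0)
    e=cv2.Canny(g,60,140); return cv2.distanceTransform(255-e,cv2.DIST_L2,5).astype('f')
def fit(model,names,x0,freez=True,verbose=True):
    D=[(n,dt(n),json.load(open(n+".json"))) for n in names]
    def f(p):
        c,s=np.cos(p[3]),np.sin(p[3]); W=model@np.array([[c,s,0],[-s,c,0],[0,0,1]])+[p[0],p[1],p[2] if freez else x0[2]]
        r=[]
        for n,d,pose in D:
            q=proj("wrist",W,pose).astype('f'); v=cv2.remap(d,q[:,:1].copy(),q[:,1:].copy(),1,borderMode=cv2.BORDER_CONSTANT,borderValue=0)[:,0]
            r.append(np.minimum(v,8))
        return np.concatenate(r)
    best=None
    for dx in(-.008,-.004,0,.004,.008):
        for dy in(-.008,-.004,0,.004,.008):
            for a in(-.04,0,.04):
                s=least_squares(f,np.array(x0)+[dx,dy,0,a],loss='soft_l1',f_scale=1.,x_scale=[.01,.01,.01,.1],diff_step=1e-3,max_nfev=25)
                if best is None or s.cost<best.cost: best=s
    p=best.x; print(names,"x y z",p[:3].round(4),"yaw deg",np.degrees(p[3]).round(2),"mean px",f(p).mean().round(2)); return p
E
python3 - <<'E'
from fit import *
pose=json.load(open('w3.json'))
for p,z in(((253,152),.022),((388,151),.022),((384,244),.0),((257,243),.0),((321,157),.066),((320,258),.066)): print(onz("wrist",p,z,pose).round(4))
fit(TRAY,["w3"],[.387,-.279,0,np.pi/2],False)
fit(TRAY,["w2","w3"],[.387,-.279,0,np.pi/2])
fit(BOARD,["w2"],[.485,-.029,0,0.03],False)
fit(BOARD,["w1","w2"],[.485,-.029,0,0.03])
fit(BOARD,["w1","w2"],[.485,-.029,0,0.03],False)
E
```

```text
[ 0.4316 -0.2241  0.022 ]
[ 0.4332 -0.3433  0.022 ]
[ 0.3399 -0.3485  0.    ]
[ 0.3402 -0.2212  0.    ]
[ 0.4315 -0.2836  0.066 ]
[ 0.3487 -0.2836  0.066 ]Traceback (most recent call last):
  File "<stdin>", line 4, in <module>
  File "fit.py", line 26, in fit
    s=least_squares(f,np.array(x0)+[dx,dy,0,a],loss='soft_l1',f_scale=1.,x_scale=[.01,.01,.01,.1],diff_step=1e-3,max_nfev=25)
    return func(*args, **kwargs)
    result = trf(vector_fun.fun, vector_fun.jac, x0, f0, J0, lb, ub, ftol, xtol,
                 gtol, max_nfev, x_scale, loss_function, tr_solver,
                 tr_options.copy(), verbose, callback=callback_wrapped)
    return trf_no_bounds(
        fun, jac, x0, f0, J0, ftol, xtol, gtol, max_nfev, x_scale,
        loss_function, tr_solver, tr_options, verbose, callback=callback)
    f_new = fun(x_new)
    self._update_fun()
    ~~~~~~~~~~~~~~~~^^
    self.f = self.fun_wrapped(xp_copy(self.x))
             ~~~~~~~~~~~~~~~~^^^^^^^^^^^^^^^^^
    return np.atleast_1d(self.fun(x))
                         ~~~~~~~~^^^
    return self.f(x, *self.args, **self.kwargs)
           ~~~~~~^^^^^^^^^^^^^^^^^^^^^^^^^^^^^^
  File "fit.py", line 19, in f
    q=proj("wrist",W,pose).astype('f'); v=cv2.remap(d,q[:,:1].copy(),q[:,1:].copy(),1,borderMode=cv2.BORDER_CONSTANT,borderValue=0)[:,0]
      ~~~~^^^^^^^^^^^^^^^^
  File "h.py", line 22, in proj
    k,m=K(n); R,t=ext(n,pose)
                  ~~~^^^^^^^^
  File "h.py", line 8, in ext
    k,m=K(n)
        ~^^^
  File "h.py", line 5, in K
    m=camera_model(n); f=240/np.tan(np.radians(m['vertical_fov']/2))
ValueError: time passes only in moves, steps and waits
```

```bash
python3 - <<'E'
s=open('h.py').read()
s=s.replace("def K(n):\n    m=camera_model(n);","import functools\n@functools.cache\ndef K(n):\n    m=camera_model(n);")
open('h.py','w').write(s)
s=open('fit.py').read()
s=s.replace("    def f(p):\n","    def f(u):\n        p=np.array(x0)+(u-1)*[.01,.01,.01,.1]\n")
s=s.replace("np.array(x0)+[dx,dy,0,a],","1+np.array([dx*100,dy*100,0,a*10]),bounds=(-1,3),").replace("x_scale=[.01,.01,.01,.1],diff_step=1e-3","diff_step=2e-2")
s=s.replace("p=best.x;","p=np.array(x0)+(best.x-1)*[.01,.01,.01,.1];").replace("f(p).mean()","f(best.x).mean()")
open('fit.py','w').write(s)
E
time python3 - <<'E'
from fit import *
fit(TRAY,["w3"],[.386,-.283,0,np.pi/2],False)
fit(TRAY,["w2","w3"],[.386,-.283,0,np.pi/2])
fit(BOARD,["w2"],[.485,-.029,0,0.03],False)
fit(BOARD,["w1","w2"],[.485,-.029,0,0.03])
fit(BOARD,["w1","w2"],[.485,-.029,0,0.03],False)
E
```

```text
['w3'] x y z [ 0.3898 -0.2834  0.    ] yaw deg 89.84 mean px 0.62
['w2', 'w3'] x y z [ 0.3896 -0.2834 -0.0034] yaw deg 89.81 mean px 0.99
['w2'] x y z [ 0.4866 -0.028   0.    ] yaw deg 2.65 mean px 0.58
['w1', 'w2'] x y z [ 0.4866 -0.028  -0.0016] yaw deg 2.68 mean px 0.62
['w1', 'w2'] x y z [ 0.4867 -0.0277 -0.0167] yaw deg 2.62 mean px 0.67
real	0m9.551s
user	0m10.060s
sys	0m0.116s
```

The tray fits at (0.3897, -0.2834) with yaw 89.8°, and the board at (0.4867, -0.028) with yaw 2.65°. The free heights agree with the text to within 3.5 mm, so I'll grasp the bar.

jog_arm --pt "0.13 0.44 5 0.008 1" --pt "0.13 0.44 10 0.008 1" --pt "0.13 0.44 14 0.008 1" --pt "0.13 0.44 17 0.008 1" --pt "0.13 0.44 18.8 0.008 1" --pt "0.13 0.44 18.8 0.008 0.5" --pt "0.13 0.44 18.8 0.008 0" --pt "0.13 0.44 18.8 0.008 0" --pt "0.13 0.44 18.8 0.008 0" --pt "0.13 0.44 18.8 0.008 0"

```text
t: 4.62
tcp_pos: [0.3889, -0.285, 0.064]
eef_rot: [[1.0, -0.008, 0.001], [-0.008, -1.0, 0.0], [0.001, -0.0, -1.0]]
wrist_force: [-1.1, 1.5, 7.2]
gripper_width: 0.009
grip_force: 58.7
```

jog_arm --pt "0 0 -3 0 0" --pt "0 0 -8 0 0" --pt "1.2 -3.2 -11 -0.2 0" --pt "2.4 -6.4 -11 -0.37 0" --pt "3.7 -9.6 -11 -0.55 0" --pt "4.9 -12.8 -11 -0.73 0" --pt "6.1 -16 -11 -0.91 0" --pt "7.3 -19.2 -11 -1.09 0" --pt "8.5 -22.4 -11 -1.27 0" --pt "9.8 -25.7 -11 -1.45 0"

```text
t: 5.88
tcp_pos: [0.4884, -0.0279, 0.1734]
eef_rot: [[0.123, 0.992, -0.0], [0.992, -0.123, 0.0], [0.0, -0.0, -1.0]]
wrist_force: [0.0, -0.3, -2.3]
gripper_width: 0.0092
grip_force: 59.0
```

```bash
python3 - <<'E'
from bench import *
import numpy as np
s=observe(); R=np.array(s['eef_rot']); print(np.degrees(np.arctan2(R[1,0],R[0,0])),s['tcp_pos'],s['gripper_width'],s['wrist_force'])
E
```

```text
82.94188693684289 [ 0.4884242  -0.02788012  0.17339946] 0.009162348101573278 [ 0.02687949 -0.32336299 -2.2789706 ]
```

jog_arm --pt "0 -0.17 2 -0.17 0" --pt "0 -0.17 4 -0.17 0" --pt "0 -0.17 4 -0.17 0" --pt "0 -0.17 4 -0.17 0"

```text
t: 6.38
tcp_pos: [0.487, -0.0289, 0.1338]
eef_rot: [[-0.04, 0.999, 0.0], [0.999, 0.04, -0.0], [-0.0, 0.0, -1.0]]
wrist_force: [-0.1, 0.2, -0.8]
gripper_width: 0.0089
grip_force: 59.0
```

```bash
python3 snap.py w4; python3 - <<'E'
from fit import *
pose=json.load(open('w4.json')); p=pose[0]; R=np.array(pose[1]); print(np.degrees(np.arctan2(R[1,0],R[0,0])),R[:,2],p)
t=fit(TRAY,["w4"],[p[0],p[1],p[2]-.064,np.radians(2.65)])
t2=fit(TRAY,["w4"],[p[0],p[1],p[2]-.064,np.radians(2.65)],False)
OUT=np.array(rect(.180,.116,.017))
b=fit(OUT,["w4"],[.4867,-.028,0,np.radians(2.65)],False)
b2=fit(BOARD,["w4"],[.4867,-.028,0,np.radians(2.65)],False)
im=cv2.imread('pics/w4.png')
def dr(M,q,c):
    a,s=np.cos(q[3]),np.sin(q[3])
    for u in proj("wrist",M@np.array([[a,s,0],[-s,a,0],[0,0,1]])+q[:3],pose): cv2.circle(im,(int(round(u[0])),int(round(u[1]))),0,c,-1)
b[2]=0; t2[2]=p[2]-.064
dr(TRAY,t2,(0,255,0)); dr(OUT,b,(255,0,0)); cv2.imwrite('pics/w4o.png',im)
E
```

```text
6.375 [ 0.48699413 -0.02889151  0.13384279]
92.31793934472634 [ 4.92449099e-04 -1.09518671e-04 -9.99999873e-01] [0.48699412813305587, -0.028891509755903235, 0.13384279449168918]
['w4'] x y z [ 0.4864 -0.0179  0.0698] yaw deg 2.59 mean px 2.71
['w4'] x y z [ 0.4864 -0.0179  0.0882] yaw deg 2.58 mean px 2.71
['w4'] x y z [ 0.4868 -0.0285 -0.0062] yaw deg 2.74 mean px 2.05
['w4'] x y z [ 0.487 -0.028  0.   ] yaw deg 2.7 mean px 3.53
```

View pics/w4o.png

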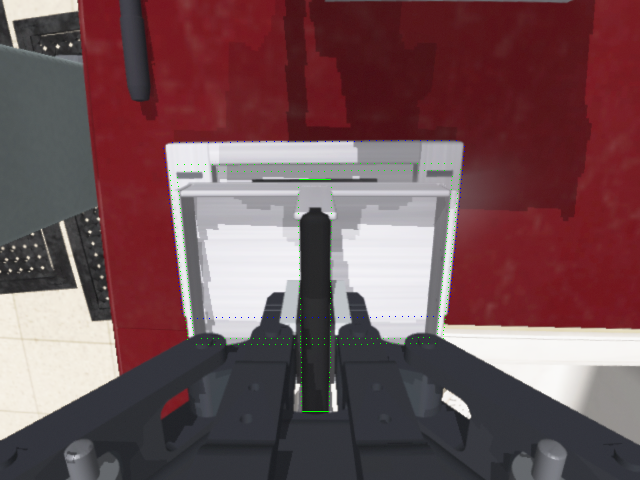

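```bash
python3 - <<'E'
from fit import *
pose=json.load(open('w4.json'))
for p,z in(((180,186),.092),((455,184),.092),((178,193),.092),((455,192),.092),((302,212),.136),((330,212),.136),((316,207),.136)): print(p,onz("wrist",p,z,pose).round(4))
g=cv2.cvtColor(cv2.imread('pics/w4.png'),cv2.COLOR_BGR2GRAY)
for c in(215,240,280,350,400,430): print(c,g[176:204,c].tolist())
print(g[188,165:200].tolist(),g[188,435:470].tolist())
E
```

```text
(180, 186) [0.429  0.0126 0.092 ]
(455, 184) [0.5435 0.0181 0.092 ]
(178, 193) [0.428  0.0096 0.092 ]
(455, 192) [0.5439 0.0147 0.092 ]
(302, 212) [0.4812 0.0138 0.136 ]
(330, 212) [0.4897 0.0142 0.136 ]
(316, 207) [0.4854 0.0155 0.136 ]
215 [99, 97, 96, 96, 95, 102, 142, 177, 176, 175, 175, 177, 176, 178, 201, 223, 224, 219, 208, 185, 151, 169, 176, 178, 180, 180, 178, 177]
240 [149, 148, 146, 154, 202, 211, 187, 184, 177, 175, 175, 176, 176, 177, 202, 223, 223, 217, 206, 184, 148, 151, 153, 156, 178, 180, 179, 179]
280 [158, 204, 201, 114, 54, 62, 133, 173, 175, 174, 173, 174, 174, 176, 200, 221, 220, 213, 201, 179, 147, 153, 154, 155, 155, 154, 155, 153]
350 [150, 146, 120, 67, 58, 75, 138, 173, 170, 171, 170, 170, 169, 173, 194, 210, 211, 206, 196, 174, 144, 152, 153, 153, 154, 154, 153, 154]
400 [152, 151, 149, 148, 147, 149, 163, 174, 171, 170, 170, 169, 170, 173, 191, 208, 210, 204, 195, 174, 143, 151, 153, 151, 151, 153, 155, 156]
430 [119, 158, 171, 172, 172, 171, 169, 172, 168, 168, 167, 167, 168, 171, 188, 204, 206, 202, 192, 172, 147, 168, 174, 175, 175, 176, 179, 182]
[58, 59, 59, 69, 120, 189, 227, 232, 231, 230, 229, 228, 216, 209, 205, 189, 173, 161, 153, 145, 149, 161, 169, 174, 178, 177, 178, 178, 177, 178, 177, 176, 176, 176, 177] [166, 167, 167, 166, 166, 165, 165, 165, 164, 160, 157, 153, 160, 163, 165, 166, 164, 162, 160, 165, 165, 165, 163, 151, 122, 89, 83, 83, 84, 83, 82, 81, 79, 80, 80]
```

jog_arm --pt "0.06 0 2.5 -0.006 0" --pt "0.06 0 4.5 -0.006 0" --pt "0.06 0 5.1 -0.006 0" --pt "0.06 0 5.5 -0.006 0" --pt "0.06 0 5.9 -0.006 0" --pt "0.06 0 6.2 -0.006 0" --pt "0.06 0 6.4 -0.006 0" --pt "0.06 0 6.4 -0.006 0"

```text
t: 7.42
tcp_pos: [0.4869, -0.0281, 0.07]
eef_rot: [[-0.047, 0.999, 0.0], [0.999, 0.047, 0.001], [0.001, 0.0, -1.0]]
wrist_force: [-2.1, 0.2, 7.4]
gripper_width: 0.0089
grip_force: 60.2
```

The contact height is 6 mm above the counter grasp, which matches the recess floor. Releasing and rising.

jog_arm --pt "0 0 0 0 0.3" --pt "0 0 0 0 0.6" --pt "0 0 0 0 0.6" --pt "0 0 0 0 0.6" --pt "0 0 -2 0 0.6" --pt "0 0 -6 0 0.6" --pt "0 0 -12 0 0.6" --pt "0 0 -17 0 0.6" --pt "0 0 -20 0 0.6" --pt "0 0 -20 0 0.6"

```text
t: 8.68
tcp_pos: [0.4881, -0.028, 0.2715]
eef_rot: [[-0.047, 0.999, 0.005], [0.999, 0.047, 0.002], [0.001, 0.005, -1.0]]
wrist_force: [0.1, -0.1, -0.1]
gripper_width: 0.0511
grip_force: 0.0
```

```bash
python3 snap.py w5; python3 - <<'E'
from fit import *
fit(TRAY,["w5"],[.487,-.028,.006,np.radians(2.65)],False)
fit(BOARD,["w5"],[.4867,-.028,0,np.radians(2.65)],False)
E
```

```text
8.675 [ 0.48809805 -0.0280272   0.27154701]
['w5'] x y z [ 0.4873 -0.0271 -0.0073] yaw deg 2.79 mean px 0.58
['w5'] x y z [ 0.4865 -0.0278  0.01  ] yaw deg 2.71 mean px 0.7
```

View pics/w5.png

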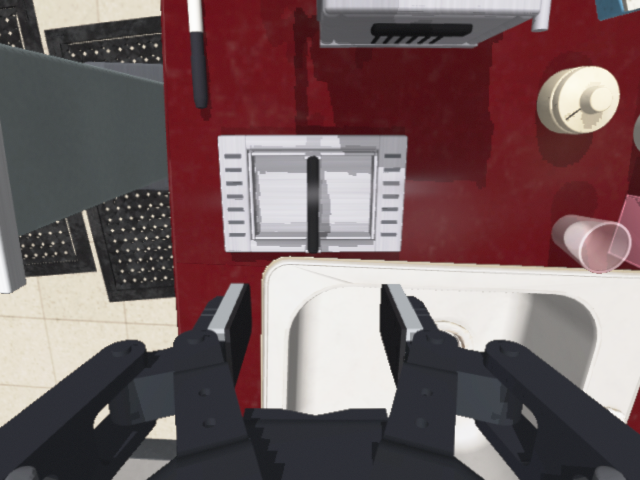

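w5 shows the tray seated in the recess: rim (250,150)-(378,245), bar at (313,205), within 1 mm and 0.1° of the board. Next are two views of the lid bar.

jog_arm --pt "5 -0.8 -1 0 0.4" --pt "10 -1.6 -2 0 0.4" --pt "14.9 -2.3 -3 0 0.4" --pt "14.9 -2.3 -3 0 0.4" --pt "14.9 -2.3 -3 0 0.4"

```text
t: 9.35
tcp_pos: [0.4562, 0.1189, 0.298]
eef_rot: [[-0.047, 0.999, -0.002], [0.999, 0.047, -0.002], [-0.001, -0.002, -1.0]]
wrist_force: [-0.0, -0.3, -1.3]
gripper_width: 0.034
grip_force: 0.0
```

```bash
python3 snap.py w6
```

```text
9.35 [0.4562428  0.11892472 0.29803478]
```

jog_arm --pt "5 0 0 0 0.4" --pt "9 0 0 0 0.4" --pt "9 0 0 0 0.4" --pt "9 0 0 0 0.4"

```text
t: 9.9
tcp_pos: [0.4529, 0.2077, 0.2987]
eef_rot: [[-0.045, 0.999, -0.001], [0.999, 0.045, -0.001], [-0.001, -0.001, -1.0]]
wrist_force: [0.1, -0.7, -1.0]
gripper_width: 0.0343
grip_force: 0.0
```

```bash
python3 snap.py w7; python3 - <<'E'
import cv2,numpy as np
a,b=[cv2.imread(f'pics/{n}.png') for n in("w6","w7")]
cv2.imwrite('pics/w67.png',np.hstack([a[0:480,120:520],b[0:480,120:520]]))
E
```

```text
9.9 [0.45287164 0.20765721 0.29868408]
```

View pics/w67.png

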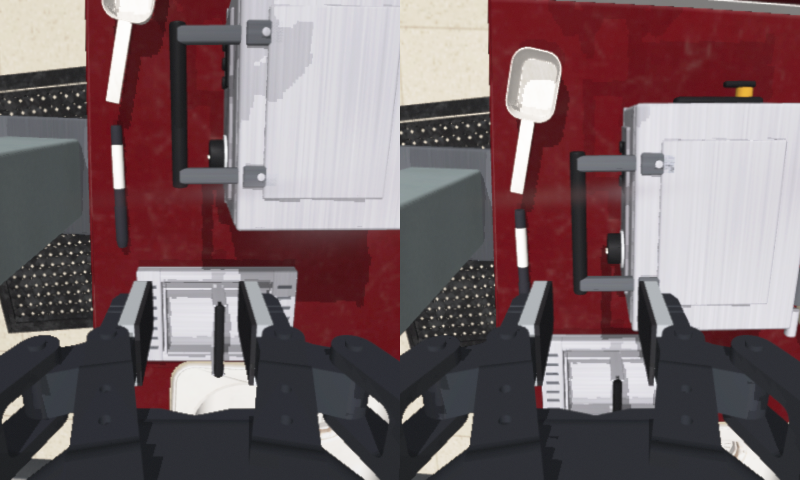

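The left panel (w6) shows the lid bar from (299,22) to (300,187) in full-image pixels. The right panel (w7) shows it from (298,152) to (300,293). The dial lies behind the bar and below it.

```bash
python3 - <<'E'
from fit import *
A,B=[json.load(open(n+".json")) for n in("w6","w7")]
for a,b in(((299,22),(298,152)),((300,187),(300,293))):
    print(tri([ray("wrist",a,A),ray("wrist",b,B)]), onz("wrist",a,.125,A), onz("wrist",b,.125,B))
# dark bar columns mid
for n,r in(("w6",110),("w6",70),("w6",140),("w7",200),("w7",250)):
    g=cv2.cvtColor(cv2.imread(f'pics/{n}.png'),cv2.COLOR_BGR2HSV)[r,280:325]
    c=np.where((g[:,1]<110)&(g[:,2]<80))[0]+280; print(n,r,c.min(),c.max(),onz("wrist",(c.mean(),r),.121,A if n=="w6" else B).round(4))
E
```

```text
(array([0.43828794, 0.25408811, 0.12233264]), [np.float64(0.0002484954664191133), np.float64(0.0002484954664191464)]) [0.43866772 0.25349889 0.125     ] [0.43814429 0.25429222 0.125     ]
(array([0.44353896, 0.13901611, 0.12201383]), [np.float64(4.2138622881410915e-05), np.float64(4.213862288141311e-05)]) [0.44367633 0.13952494 0.125     ] [0.44355869 0.1404216  0.125     ]
w6 110 292 305 [0.4403 0.1955 0.121 ]
w6 70 291 305 [0.439  0.2229 0.121 ]
w6 140 292 306 [0.4415 0.1741 0.121 ]
w7 200 291 305 [0.4392 0.2173 0.121 ]
w7 250 293 305 [0.4414 0.1763 0.121 ]
```

jog_arm --pt "-1.1 -1.3 2 0 0.4" --pt "-1.1 -1.3 7 0 0.4" --pt "-1.1 -1.3 12 0 0.4" --pt "-1.1 -1.3 15 0 0.4" --pt "-1.1 -1.3 17.2 0 0.4" --pt "-1.1 -1.3 17.2 0 0.4"

```text
t: 10.7
tcp_pos: [0.4395, 0.1958, 0.1262]
eef_rot: [[-0.044, 0.999, -0.003], [0.999, 0.044, -0.002], [-0.002, -0.003, -1.0]]
wrist_force: [0.2, 0.5, -0.1]
gripper_width: 0.0338
grip_force: 0.0
```

jog_arm --pt "0 0.05 0 0 0.2" --pt "0 0.05 0 0 0" --pt "0 0.05 0 0 0" --pt "0 0.05 0 0 0" --pt "0 0.05 0 0 0"

```text
t: 11.32
tcp_pos: [0.4402, 0.1976, 0.1284]
eef_rot: [[-0.047, 0.999, -0.001], [0.999, 0.047, 0.0], [0.0, -0.001, -1.0]]
wrist_force: [-3.5, -3.3, 5.9]
gripper_width: 0.0096
grip_force: 58.6
```

jog_arm --pt "0 0.02 -0.8 0 0" --pt "0 0.07 -1.59 0 0" --pt "0 0.16 -2.4 0 0" --pt "0 0.28 -3.16 0 0" --pt "0 0.28 -3.16 0 0"

```text
t: 11.95
tcp_pos: [0.4427, 0.1977, 0.1594]
eef_rot: [[-0.047, 0.999, -0.001], [0.999, 0.047, -0.0], [-0.0, -0.001, -1.0]]
wrist_force: [-6.2, -3.8, -0.7]
gripper_width: 0.0101
grip_force: 58.4
```

jog_arm --pt "0 0.34 -1.55 0 0" --pt "0 0.82 -3.06 0 0" --pt "0 1.43 -4.53 0 0" --pt "0 2.16 -5.94 0 0" --pt "0 3.01 -7.28 0 0" --pt "0 3.01 -7.28 0 0"

```text
t: 12.7
tcp_pos: [0.4708, 0.1992, 0.2325]
eef_rot: [[-0.047, 0.999, -0.007], [0.999, 0.047, -0.001], [-0.0, -0.007, -1.0]]
wrist_force: [-14.5, -3.2, 7.5]
gripper_width: 0.0099
grip_force: 58.9
```

jog_arm --pt "0 0.82 -1.38 0 0" --pt "0 1.9 -2.57 0 0" --pt "0 3.08 -3.65 0 0" --pt "0 4.36 -4.63 0 0" --pt "0 5.71 -5.49 0 0" --pt "0 5.71 -5.49 0 0" --pt "0 5.71 -5.49 0 0"

```text
t: 13.58
tcp_pos: [0.5299, 0.2025, 0.2895]
eef_rot: [[-0.047, 0.999, -0.001], [0.999, 0.047, 0.002], [0.002, -0.001, -1.0]]
wrist_force: [-13.6, -3.7, 17.1]
gripper_width: 0.0097
grip_force: 61.1
```

```bash
python3 snap.py w8; python3 - <<'E'
from h import *
s=observe(); print(s['wrist_force'],s['grip_force'])
im=read_camera("scene"); c=cv2.resize(im[110:235,150:310],(640,500),interpolation=cv2.INTER_CUBIC)
cv2.imwrite('pics/s8.png',c)
p=np.array(s['tcp_pos'])-[0,0,.006]; h=np.array([.6223,.2049,.121]); d=p-h; print(np.hypot(d[0],d[1]),d[2],np.degrees(np.arctan2(d[2],np.hypot(d[0],d[1]))),np.linalg.norm(d))
E
```

```text
13.575 [0.52986779 0.20252559 0.2895318 ]
[-13.06480439  -3.41644636  16.76406134] 61.06172204017639
0.09255097144952325 0.16247288337563354 60.33245235141006 0.18698427781137825
```

View pics/s8.png

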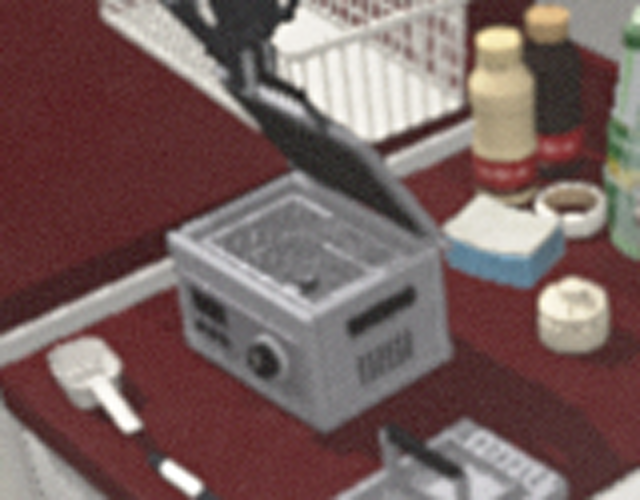

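```bash
python3 - <<'E'
from h import *
a=np.radians(2.6); X=np.array([np.cos(a),np.sin(a),0]); Y=np.array([-np.sin(a),np.cos(a),0]); H=np.array([.6223,.2049,.121])
for th in(50,55,60,65,70):
    t=np.radians(th); P=[H-.092*Y]+[H-.092*s*Y-r*(X*np.cos(t)-np.array([0,0,np.sin(t)])) for s in(1,) for r in(.140,)]+[H-.05*Y-.182*(X*np.cos(t)-np.array([0,0,np.sin(t)]))]
    print(th,((proj("scene",P)-[150,110])*4).round(0).tolist())
E
```

```text
50 [[441.0, 244.0], [339.0, 170.0], [270.0, 127.0]]
55 [[441.0, 244.0], [349.0, 157.0], [282.0, 109.0]]
60 [[441.0, 244.0], [358.0, 144.0], [295.0, 92.0]]
65 [[441.0, 244.0], [369.0, 132.0], [309.0, 76.0]]
70 [[441.0, 244.0], [380.0, 121.0], [323.0, 62.0]]
```

The hinge projects at (441,244) and matches the picture. I'll check the angle numerically from the lid's right edge.

```bash
python3 - <<'E'
from h import *
im=cv2.imread('pics/s8.png').astype(float)
g=cv2.GaussianBlur(im[...,1]-0*im[...,2],(0,0),2)
a=np.radians(2.6); X=np.array([np.cos(a),np.sin(a),0]); Y=np.array([-np.sin(a),np.cos(a),0]); H=np.array([.6223,.2049,.121])
Z=np.array([0,0,1])
for th in np.arange(48,73,1.):
    t=np.radians(th); U=-X*np.cos(t)+Z*np.sin(t); N=X*np.sin(t)+Z*np.cos(t)
    r=np.linspace(.03,.130,40)
    v=lambda off:np.array([g[int(round(y)),int(round(x))] for x,y in (proj("scene",[H-.092*Y+q*U+off*N for q in r])-[150,110])*4])
    print(th,[round(v(o).mean()) for o in(-.0045,0,.0045)])
# extent check along lid: green channel perpendicular to lid at mid-edge
E
```

```text
48.0 [62, 47, 55]
49.0 [54, 47, 58]
50.0 [51, 48, 62]
51.0 [49, 50, 67]
52.0 [47, 52, 73]
53.0 [47, 55, 81]
54.0 [47, 60, 89]
55.0 [47, 68, 99]
56.0 [50, 77, 108]
57.0 [55, 87, 115]
58.0 [63, 98, 120]
59.0 [74, 108, 120]
60.0 [85, 115, 118]
61.0 [95, 119, 113]
62.0 [105, 121, 108]
63.0 [111, 119, 105]
64.0 [115, 116, 102]
65.0 [115, 115, 102]
66.0 [116, 113, 100]
67.0 [116, 113, 98]
68.0 [118, 111, 96]
69.0 [120, 108, 95]
70.0 [119, 104, 95]
71.0 [117, 101, 97]
72.0 [114, 100, 100]
```

The angle is about 61°. I'll trim it down by 1° and ease the radial push, then hold.

jog_arm --pt "0 -0.15 0.03 0 0" --pt "0 -0.3 0.05 0 0" --pt "0 -0.3 0.05 0 0" --pt "0 -0.3 0.05 0 0" --pt "0 -0.3 0.05 0 0" --pt "0 -0.3 0.05 0 0" --pt "0 -0.3 0.05 0 0"

```text
t: 14.55
tcp_pos: [0.5272, 0.2024, 0.2881]
eef_rot: [[-0.047, 0.999, -0.0], [0.999, 0.047, 0.002], [0.002, -0.0, -1.0]]
wrist_force: [-9.2, -2.5, 8.7]
gripper_width: 0.0096
grip_force: 60.2
```

```bash
python3 - <<'E'
from h import *
s=observe(); print(s['tcp_pos'],s['wrist_force'],s['grip_force'])
im=read_camera("scene"); c=cv2.resize(im[110:235,150:310],(640,500),interpolation=cv2.INTER_CUBIC).astype(float)
g=cv2.GaussianBlur(c[...,1],(0,0),2)
a=np.radians(2.6); X=np.array([np.cos(a),np.sin(a),0]); Y=np.array([-np.sin(a),np.cos(a),0]); H=np.array([.6223,.2049,.121]); Z=np.array([0,0,1])
for th in np.arange(54,68,1.):
    t=np.radians(th); U=-X*np.cos(t)+Z*np.sin(t); r=np.linspace(.03,.130,40)
    print(th,round(np.mean([g[int(round(y)),int(round(x))] for x,y in (proj("scene",[H-.092*Y+q*U for q in r])-[150,110])*4])))
E
```

```text
[0.52722632 0.20239384 0.28805074] [-9.2136274  -2.54694431  8.71633594] 60.15441656112671
54.0 65
55.0 74
56.0 85
57.0 97
58.0 107
59.0 114
60.0 118
61.0 120
62.0 119
63.0 116
64.0 115
65.0 114
66.0 112
67.0 110
```

The lid is at about 60°, steady and gripped, and the tray is seated. Handing in.

```bash
python3 -c "
from bench import *
print(hand_in())"
```

```text
the job is handed in; nothing more can be done
None
```

I handed the job in: the tray sits in the draining board recess within about 1 mm and is let go, and the lid is held by its front bar at about 60°; the hand-in gave no verdict back.

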